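# Hold the drive collar on the flat of a shoe sander's spindle

### The arm

A 6-joint arm with a two-finger parallel gripper is mounted at the origin on the work surface. World frame = base frame: x ahead of the robot, y to its left, z up, the work surface at z = 0. Lengths are in m, angles in rad, forces in N, time in s.
With the tool pointing down it reaches from about 0.3 to 0.825 m from the base axis. Payload 5.4 kg.
Tool frame: the origin (TCP) lies at the very end of the fingers, on their centre line; the grasp point (between the pads) lies 19 mm behind it; z points along the fingers, y is the line along which they close (so a half turn about z gives the same grasp; the last joint's range is limited). The gripper opens to 92 mm and grips with 3 to 60 N. Pads are 20 mm wide; open, the fingers measure 128 mm over their backs; the gripper's body (75 mm by 189 mm) begins 69 mm behind the grasp point.
Start: joints at [1.011, 0.158, 1.597, -0, 1.386, -0.21], TCP at [0.197, 0.54, 0.215] pointing down, gripper open.
Joint ranges: [-2.91, 2.91], [-0.94, 2.29], [0.18, 2.7], [-1.29, 4.43], [0.17, 2.64], [-3, 3]. Speed limits (rad/s): [2.57, 2.57, 3.14, 3.14, 3.14, 3.14].

### API

Orientations are given as a rotation vector (axis times angle).
In Python, from workcell import bot gives the robot as it stands. Calls block until the motion is done:
- bot.goto(position, orientation): joint-space move of the TCP to a pose.
- bot.line_to(position, rot=None, max_speed=0.15): straight line of the TCP; rot=None keeps the orientation; max_speed is the mean speed in m/s.
- bot.set_joints(angles): joint-space move.
- bot.set_gripper(opening, newtons=None): opening from 0.0 (shut) to 1.0 (fully open); newtons is the grip in N (None keeps the last); returns when the fingers have stopped.
- bot.hold(seconds).
- bot.inverse_kinematics(position, orientation): joint angles nearest the present ones, or None.
- bot.read_camera(name): name is "scene" or "top" or "wrist"; returns a dict with "pixels" (480x640x3 uint8, blue, green, red), "fx", "fy", "cx", "cy" (pixels), "R" (3x3) and "t" (3): a world point X has camera coordinates R X + t. Camera axes: x right, y down, z forward; pixel columns grow to the right and rows downward; lengths in m; the calibration is good to about 2 mm. A picture is of the moment at which its call begins. There is no depth.
A pose or a line that the arm cannot do raises bot.MotionError and nothing moves.
- bot.job_done(): hands the job in; it is judged then, once.
Readings, each from a call of its own:
- bot.current_clock(): time.
- bot.current_joints(): joint angles.
- bot.current_joint_vel(): joint speeds.
- bot.current_effort(): joint torques, N m.
- bot.current_ee_pos(): TCP position.
- bot.current_tool_rot(): TCP orientation.
- bot.current_contact_force(): force on the tool from outside, world axes, zero at the start.
- bot.current_ft_torque(): the same for the moment, N m.
- bot.current_opening(): opening from 0.0 (shut) to 1.0 (fully open).
- bot.current_grip_force(): force on a finger pad.
Only numpy, scipy, OpenCV 4.12 (cv2) and the standard library are available. Lean on these libraries where they do the work, as an engineer would, in place of code of your own. Each camera call takes 0.05 s, during which the arm holds its last target. There are 200 camera calls.

### The job

Get the shoe sander's drive collar ready for its screw to be tightened. First take the bare upright spindle between the fingers, feel for its flat, and turn the spindle until the flat squarely faces the way the red arrow on the sander's table points; only then pick up the collar, slip it down over the spindle with its brass set screw on the flat's side, and finish still holding the collar level there, the screw's tip pressed firmly against the dark spot half-way up the flat; do not let go. Leave the tin, the hammer and the glue jar where they are.

Things in the scene. Friction and masses are not known exactly. Their poses are not given: they have to be found in the camera images.
- machine: Fixed sander head: round table 190 mm in diameter, green with a steel top face 40 mm above the bench. Origin at the centre of its underside, on the bench and on the spindle's axis; z up. A flat red arrow on the table points outward along the machine's own +x axis.
- spindle_end (a point): Centre of the spindle's tip, 119 mm above the bench, on its vertical axis. Spindle: dark steel, 22 mm thick, fully round from the table up to 70 mm height; from 70 to 115 mm one side is cut to a bright upright flat 7 mm from the axis, 17 mm wide (18 mm thick across the flat, 22 mm elsewhere), with a step at 70 mm; tapered from 115 to 119 mm. Axes as machine's.
- spindle (a joint): Turn of the spindle about its vertical axis, rad, growing anticlockwise from above: at value a the flat's outward normal points a from the red arrow (machine +x); 0 = faces along the arrow. Starts at 0.5 to 1.4. Light friction (0.03 N m), stays where left; squeezed between finger pads, the flat pulls itself square to a pad.
- spot (a point): The dark spot (7 mm wide) in the middle of the spindle's flat: 7 mm from the spindle's axis, 95 mm above the bench, turning with the spindle. Its own x axis is the flat's outward normal, z up.
- collar: Loose aluminium ring, about 120 g, 24 mm tall, 44 mm in diameter, bore 26 mm, with two parallel outer faces cut 36 mm apart (normals along its own +y and -y, 25 mm long: grip these). Origin at the centre of its underside, on the bore's axis, z up. A brass set screw runs through the wall along its own +x at mid-height; a red dash on the top marks that side. Starts flat on the block.
- screw_tip (a point): The inner end of the collar's set screw: 8.5 mm from the bore's axis along the collar's +x, 12 mm above its underside. The screw is 7 mm thick. Its tip sticks into the bore, so the collar passes the flat part of the spindle only with the screw on the flat's side; centred on the spindle, the tip then stands 1.5 mm off the flat.
- block: Fixed round dark wooden block, 200 mm in diameter, 20 mm high, on which the collar lies. Origin at the centre of its underside, on the bench.
- tin: Bystander: open red tin with brass eyelets, 76 mm in diameter, 55 mm tall, origin at the centre of its underside.
- hammer: Bystander: hammer lying on the bench along its own x axis, about 0.3 m long, handle towards its -x.
- glue: Bystander: closed amber glue jar, 68 mm in diameter, 90 mm tall, origin at the centre of its underside.
Mind the look-alikes: they are no part of the job. Of the things that look like the machine, the middle-sized one is meant.

How it is judged:
On the way, in this order (a step that is already met when the one before it is completed fails the run):
1. the fingers grip the spindle and have turned its flat to face along the red arrow (within 0.2 rad), the collar still lying on its block (value of joint spindle between -0.2 and 0.2 rad and contact force between the fingers and machine above 1 N and height (world z) of collar below 0.03 m), for 0.2 s.
2. the collar is picked up in the fingers, more than 40 mm above the block (contact force between the fingers and collar above 1 N and height (world z) of collar above 0.06 m), for 0.2 s.
At the end, for the whole second after the job is handed in: the collar is on the spindle and gripped by the fingers (over 1 N): screw tip within 7 mm of the dark spot, pressed on the spindle with over 1 N, collar level within 0.17 rad, the flat still facing along the red arrow within 0.25 rad; the tin, hammer and jar not shifted (distance between screw_tip and spot below 0.007 m and angle between collar's own z axis and vertical below 0.17 rad and value of joint spindle between -0.25 and 0.25 rad and contact force between the fingers and collar above 1 N and contact force between collar and machine above 1 N); the arm keeps its last pose, push and grip.
It fails at once if the tin is shifted by more than 30 mm (distance of tin from where it was at the start of the episode above 0.03 m).
It fails at once if the hammer is shifted by more than 30 mm (distance of hammer from where it was at the start of the episode above 0.03 m).
It fails at once if the glue is shifted by more than 30 mm (distance of glue from where it was at the start of the episode above 0.03 m).
It also fails if it takes over 64 s, if anything falls off the work surface, if the arm or the gripper's body presses on something with over 40 N, if the wrist force passes 120 N, or if a joint passes its speed limit or range.

## Working session

There is one attempt and no reset: what is moved stays moved. The work goes in short steps, each a Python script; the robot and the scene stay as the last script left them, time stands still between calls to the robot, and variables do not carry over. Pictures are saved under pics/ and viewed, at most 10 in all, crops included, and the job is handed in when it is done.

```bash
ls; mkdir -p pics; python3 - <<'E'
from workcell import bot
import cv2,pickle
for n in("scene","top"):
    c=bot.read_camera(n);cv2.imwrite(f"pics/{n}0.png",c["pixels"]);pickle.dump(c,open(f"{n}0.pkl","wb"))
    print(n,c["fx"],c["fy"],c["cx"],c["cy"],c["R"],c["t"])
print(bot.current_tool_rot(),bot.current_clock())
E
```

```text
pics
scene 501.21093935270045 501.21093935270045 316.0750306281583 239.9530970937841 [[ 5.50084526e-01  8.35108831e-01 -5.04738394e-04]
 [ 6.82135311e-01 -4.49669679e-01 -5.76618242e-01]
 [-4.81765952e-01  3.16844472e-01 -8.17013554e-01]] [-0.30564182 -0.31270505  1.55178539]
top 488.05629658205453 488.05629658205453 319.42607044728356 235.31544808651222 [[ 0.00607864 -0.99991644 -0.01140859]
 [-0.99812319 -0.00537173 -0.06100206]
 [ 0.06093568  0.01175799 -0.99807244]] [0.00855604 0.53114852 1.37631479]
[-5.46619110e-01 -3.09309263e+00  2.35392580e-03] 0.1
```

View pics/top0.png

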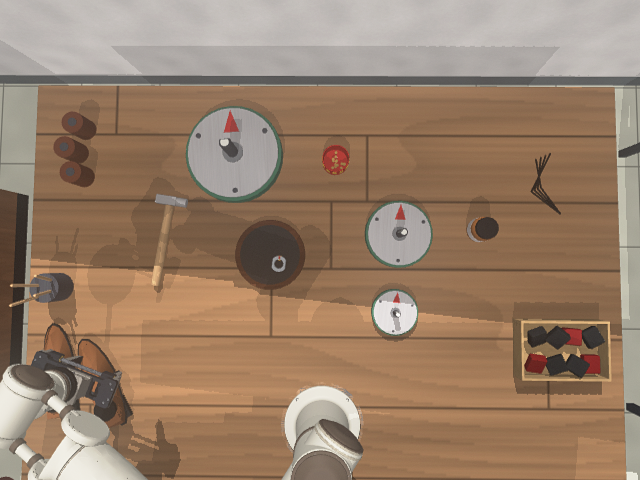

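View pics/scene0.png

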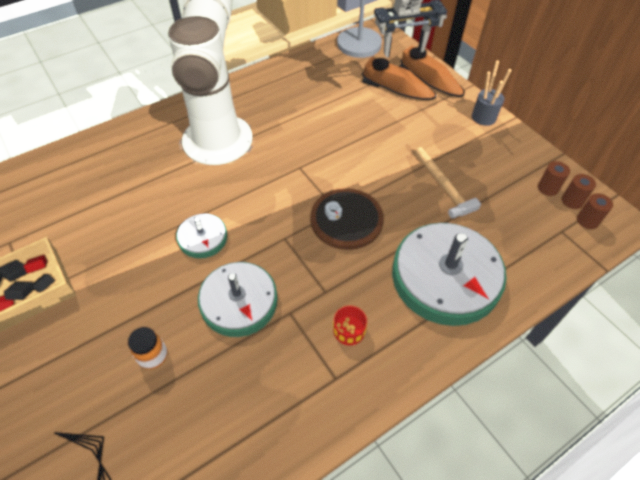

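Three sanders in the top view: large (235,153), middle (399,234) and small (396,313). The middle one, about 66 px or 0.19 m across, fits the 190 mm description. The collar is on the block at (278,263). I'll measure the middle sander and confirm it in an enlarged crop.

```bash
cat >h.py <<'E'
import numpy as np,cv2
from scipy.spatial.transform import Rotation as Rn
def back(c,uv,z):
    uv=np.atleast_2d(np.asarray(uv,float)); R=np.asarray(c["R"]);t=np.asarray(c["t"])
    d=np.c_[(uv[:,0]-c["cx"])/c["fx"],(uv[:,1]-c["cy"])/c["fy"],np.ones(len(uv))]@R
    o=-R.T@t
    return o+d*((z-o[2])/d[:,2])[:,None]
def proj(c,X):
    p=np.atleast_2d(X)@np.asarray(c["R"]).T+c["t"]
    return np.c_[p[:,0]/p[:,2]*c["fx"]+c["cx"],p[:,1]/p[:,2]*c["fy"]+c["cy"]]
def fitcirc(P):
    A=np.c_[2*P[:,:2],np.ones(len(P))];s=np.linalg.lstsq(A,(P[:,:2]**2).sum(1),rcond=None)[0]
    return s[:2],np.sqrt(s[2]+s[:2]@s[:2])
def down(yaw):  # tool z down, tool y (closing line) at world angle yaw
    y=np.array([np.cos(yaw),np.sin(yaw),0]);z=np.array([0,0,-1.]);x=np.cross(y,z)
    return Rn.from_matrix(np.c_[x,y,z]).as_rotvec()
E
python3 - <<'E'
from h import *;import pickle
c=pickle.load(open("top0.pkl","rb"));im=c["pixels"]
hsv=cv2.cvtColor(im,cv2.COLOR_BGR2HSV)
def big(m,u,v,r):
    q=np.zeros_like(m);q[v-r:v+r,u-r:u+r]=m[v-r:v+r,u-r:u+r];return q
# steel top outline
st=big(((hsv[...,1]<40)&(hsv[...,2]>110)).astype(np.uint8),399,234,40)
k=max(cv2.findContours(st,0,1)[0],key=cv2.contourArea);h=cv2.convexHull(k)[:,0]
C,r=fitcirc(back(c,h,0.04));print("machine",C,r)
red=big((((hsv[...,0]<8)|(hsv[...,0]>172))&(hsv[...,1]>140)).astype(np.uint8),400,213,14)
v,u=np.nonzero(red);P=back(c,np.c_[u,v],.04).mean(0);d=P[:2]-C;print("arrow",P,np.arctan2(d[1],d[0]),len(u))
print("block rim approx",back(c,[[270,254]],.02),"collar",back(c,[[279,263]],.044))
a=cv2.resize(im[190:280,355:445],(400,400),interpolation=cv2.INTER_CUBIC)
b=cv2.resize(im[240:290,250:300],(400,400),interpolation=cv2.INTER_CUBIC)
cv2.imwrite("pics/crop1.png",np.hstack([a,b]))
E
```

```text
machine [ 0.53656776 -0.21143459] 0.08829790804847774
arrow [ 0.59128275 -0.21412259  0.04      ] -0.04908769949784678 70
block rim approx [[0.4769016 0.1517227 0.02     ]] collar [[0.45142594 0.12357096 0.044     ]]
```

View pics/crop1.png

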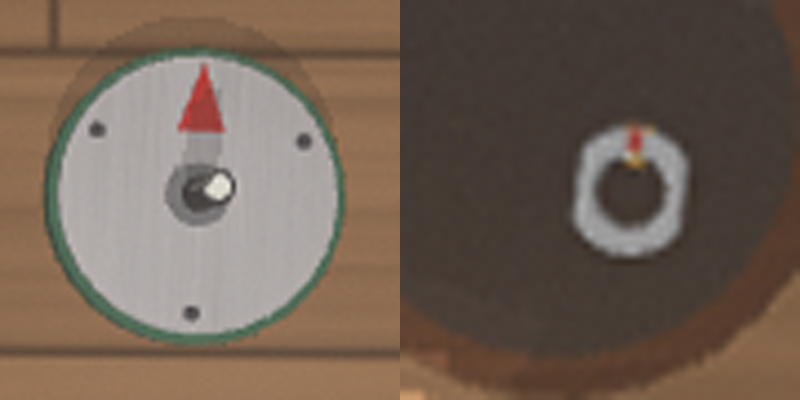

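The crop confirms the middle sander, with a round steel table, its arrow pointing up in the image (world +x) and the spindle leaning right by parallax. The collar's red dash also points to about world +x. Next I'll take wrist views above both.

```bash
python3 - <<'E'
from workcell import bot
from h import *;import pickle
ok={}
for y in(np.pi/2,-np.pi/2):
    q=[bot.inverse_kinematics(p,down(y)) for p in([.5366,-.2114,.28],[.4514,.1236,.2])];print(y,[None if a is None else np.round(a,2) for a in q])
    if all(a is not None for a in q): ok[y]=abs(q[0][5])+abs(q[1][5])
y=min(ok,key=ok.get);print("use",y)
# collar first, then machine
for n,p in(("wc",[.42,.1236,.25]),("wm",[.50,-.2114,.30])):
    bot.goto(p,down(y)); c=bot.read_camera("wrist");pickle.dump(c,open(n+".pkl","wb"))
    print(-np.asarray(c["R"]).T@c["t"],bot.current_ee_pos(),c["fx"])
    cv2.imwrite(f"pics/{n}.png",c["pixels"])
a,b=[cv2.resize(cv2.imread(f"pics/{n}.png"),(400,300),interpolation=cv2.INTER_AREA) for n in("wc","wm")]
cv2.imwrite("pics/w1.png",np.hstack([a,b]));print(bot.current_clock())
E
```

```text
1.5707963267948966 [array([-0.58,  0.13,  1.5 ,  0.  ,  1.51, -2.16]), array([ 0.01, -0.11,  1.9 , -0.  ,  1.35, -1.56])]
-1.5707963267948966 [array([-0.58,  0.13,  1.5 , -0.  ,  1.51,  0.99]), array([ 0.01, -0.11,  1.9 , -0.  ,  1.35,  1.58])]
use -1.5707963267948966
[0.48701513 0.1228462  0.41974665] [0.41989904 0.12416222 0.24993478] 346.12398538118725
[ 0.56725037 -0.21149275  0.46963469] [ 0.50018902 -0.21002376  0.29992085] 346.12398538118725
3.2417
```

View pics/w1.png

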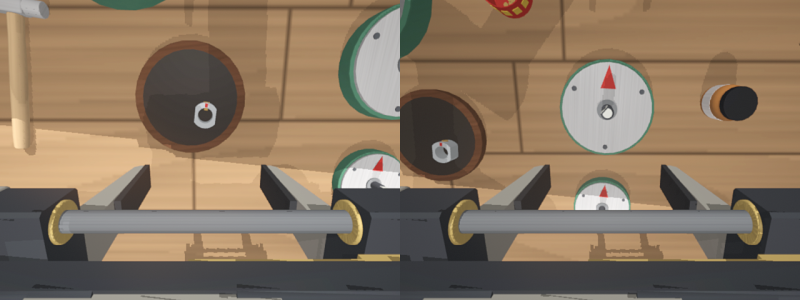

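Left view: the block is at full-size px (380,193), with the collar at (410,230) and its dash pointing up. Right view: the middle sander is at (413,215), arrow up, and the small look-alike is below it at (404,395). I'll measure precisely from these.

```bash
python3 - <<'E'
from h import *;import pickle
def mask(hsv,cond,u,v,r):
    q=np.zeros(hsv.shape[:2],np.uint8);q[v-r:v+r,u-r:u+r]=cond[v-r:v+r,u-r:u+r];return q
def redm(hsv):return ((hsv[...,0]<8)|(hsv[...,0]>172))&(hsv[...,1]>130)
c=pickle.load(open("wm.pkl","rb"));im=c["pixels"];hsv=cv2.cvtColor(im,cv2.COLOR_BGR2HSV)
m=mask(hsv,(hsv[...,1]<45)&(hsv[...,2]>120),333,171,80)
k=max(cv2.findContours(m,0,1)[0],key=cv2.contourArea);h=cv2.convexHull(k)[:,0]
C,r=fitcirc(back(c,h,.04));print("machine",C,r)
r_=mask(hsv,redm(hsv),334,125,25);v,u=np.nonzero(r_);P=back(c,np.c_[u,v],.04)[:,:2];d=P.mean(0)-C
w,V=np.linalg.eigh(np.cov(P.T));print("arrow yaw",np.arctan2(d[1],d[0]),"pca",V[:,1],len(u))
k=max(cv2.findContours(r_,0,1)[0],key=cv2.contourArea);_,tri=cv2.minEnclosingTriangle(k);T=back(c,tri[:,0],.04)[:,:2];i=T[:,0].argmax();e=T[i]-(T.sum(0)-T[i])/2;print("tri",np.arctan2(e[1],e[0]),T.tolist())
print("tip proj",proj(c,[[*C,.119],[*C,.115]]))
a=cv2.resize(im[135:215,290:370],(400,400),interpolation=cv2.INTER_CUBIC)
c=pickle.load(open("wc.pkl","rb"));im=c["pixels"];hsv=cv2.cvtColor(im,cv2.COLOR_BGR2HSV)
m=mask(hsv,(hsv[...,1]<60)&(hsv[...,2]>110),328,182,30)
k=max(cv2.findContours(m,0,1)[0],key=cv2.contourArea);h=cv2.convexHull(k)[:,0]
C,r=fitcirc(back(c,h,.044));print("collar outer",C,r,proj(c,[[*C,.044]]))
P=back(c,h,.044)[:,:2]
for z in(.044,.034):
  r_=mask(hsv,redm(hsv),328,168,16);v,u=np.nonzero(r_);Q=back(c,np.c_[u,v],z).mean(0)[:2]-C;print("dash",Q,np.arctan2(Q[1],Q[0]),len(u))
b=cv2.resize(im[142:222,288:368],(400,400),interpolation=cv2.INTER_CUBIC)
cv2.imwrite("pics/crop2.png",np.hstack([a,b]))
E
```

```text
machine [ 0.53724478 -0.21481544] 0.08827161492530082
arrow yaw -0.05020017118463041 pca [-0.99899915  0.04472927] 430
tri -0.05825875253287107 [[0.5790018958098603, -0.20278276773913537], [0.5772483696952517, -0.23063341423248673], [0.6196415118823653, -0.21912952357746188]]
tip proj [[331.40607539 180.81070879]
 [331.36995626 180.47074799]]
collar outer [0.45094921 0.12264022] 0.02205160259507228 [[328.13085162 184.48070157]]
dash [ 0.01729541 -0.00172015] -0.09913120094594996 17
dash [ 0.01679586 -0.00177141] -0.10507889423464671 17
```

View pics/crop2.png

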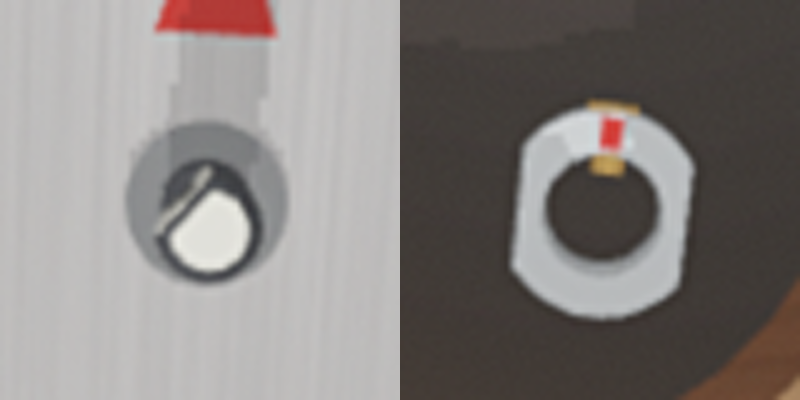

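The crops show the spindle's flat on the upper left, with its normal at about 0.88 rad in world (arrow at -0.05). The collar's dash and flats give a yaw of about -0.11. Now I'll grip the spindle across the flat.

```bash
python3 - <<'E'
from workcell import bot
from h import *
C=np.array([.5372,-.2145]);y=.88
bot.goto([*C,.21],down(y));bot.line_to([*C,.078])
print(bot.current_contact_force(),bot.current_opening())
bot.set_gripper(.35,8);print(bot.current_opening(),bot.current_contact_force())
bot.set_gripper(0,8);bot.hold(.4)
print(bot.current_opening()*92,bot.current_grip_force(),bot.current_contact_force(),bot.current_ft_torque(),bot.current_ee_pos(),bot.current_clock())
E
```

```text
[ 0.04643132 -0.30503141 -0.02372603] 0.9992566681893703
0.35255695988111685 [-0.0475981  -0.33356485  0.40462936]
18.165821458881133 8.00003661919618 [-3.43413211 -4.09845034  0.65719138] [-0.70633634  0.60056665 -0.02794492] [ 0.53674313 -0.21507801  0.07798518] 8.0833
```

The opening is 18.2 mm, so the flat is felt and square to a pad. The pull towards -normal is the expected 2 mm asymmetry. I'll turn it to the arrow with the offset centre.

```bash
python3 - <<'E'
from workcell import bot
from h import *;import pickle
C=np.array([.5372,-.2145])
bot.set_gripper(0,15)
for y in np.linspace(.88,-.05,6):
    n=np.array([np.cos(y),np.sin(y)])
    bot.goto([*(C-.0018*n),.078],down(y))
bot.hold(.4)
R=Rn.from_rotvec(bot.current_tool_rot()).as_matrix()
print(bot.current_opening()*92,bot.current_grip_force(),bot.current_contact_force(),bot.current_ft_torque(),bot.current_ee_pos(),"yaw",np.arctan2(R[1,1],R[0,1]))
for dx,dy in((.001,0),(-.001,0),(0,0)):
    bot.line_to([*(C-.0018*n+[dx,dy]),.078]);bot.hold(.15);print(dx,bot.current_contact_force(),bot.current_ee_pos())
bot.set_gripper(.5);print(bot.current_contact_force())
bot.line_to([*C,.20]);bot.goto([C[0]-.05,C[1],.30],down(-np.pi/2))
c=bot.read_camera("wrist");pickle.dump(c,open("wm2.pkl","wb"));p=proj(c,[[*C,.115]])[0].astype(int);print(p)
cv2.imwrite("pics/crop3.png",cv2.resize(c["pixels"][p[1]-60:p[1]+30,p[0]-45:p[0]+45],(540,540),interpolation=cv2.INTER_CUBIC))
print(bot.current_clock())
E
```

```text
17.629384227382854 14.999764697713545 [1.85083503 4.88342131 1.39304062] [ 0.65850554 -0.26647891  0.02280559] [ 0.53524565 -0.21411984  0.07796229] yaw -0.04359289716094891
0.001 [-3.3605831   5.0504047   5.37439909] [ 0.53524594 -0.21415229  0.07795325]
-0.001 [ 5.84208811  5.47558388 -1.49063169] [ 0.53526439 -0.21414711  0.0780085 ]
0 [1.28704692 5.50993819 0.31355409] [ 0.53524068 -0.21413729  0.07796828]
[-0.09791459  0.62754621  0.59369373]
[327 167]
14.5667
```

View pics/crop3.png

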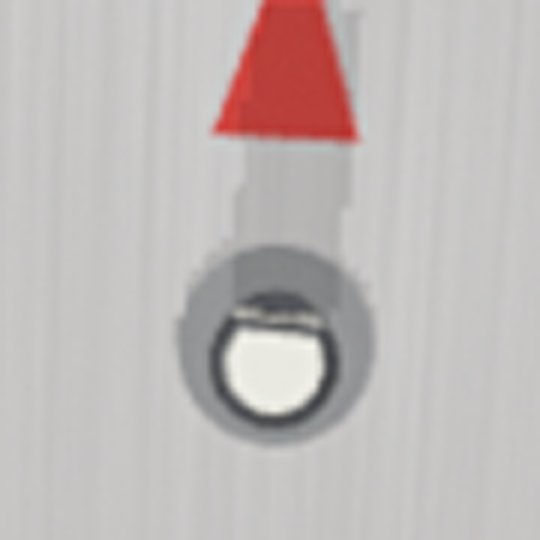

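The flat now squarely faces the arrow: its bright edge at (278,318) is parallel to the arrow's base. Feeling puts the spindle's axis at about (0.5373, -0.2141). Next I'll pick up the collar.

```bash
python3 - <<'E'
from workcell import bot
from h import *;import pickle
K=np.array([.4510,.1227]);y=-.105-np.pi/2
bot.set_gripper(.75,40)
bot.goto([*K,.12],down(y));bot.line_to([*K,.024],max_speed=.08)
print(bot.current_contact_force())
bot.set_gripper(0,40);bot.hold(.3);print(bot.current_opening()*92,bot.current_contact_force(),bot.current_ee_pos())
bot.line_to([*K,.20]);bot.hold(.3)
print(bot.current_opening()*92,bot.current_contact_force(),bot.current_clock())
yf=-.05-np.pi/2;C=[.5375,-.2141]
bot.goto([*C,.20],down(yf));bot.line_to([*C,.145]);bot.hold(.2)
c=bot.read_camera("wrist");pickle.dump(c,open("w4.pkl","wb"));cv2.imwrite("pics/w4.png",c["pixels"]);p=proj(c,[[*C,.16]])[0].astype(int);print(p)
a=c["pixels"]
c=bot.read_camera("scene");q=proj(c,[[*C,.13]])[0].astype(int);b=c["pixels"][q[1]-50:q[1]+50,q[0]-50:q[0]+50]
cv2.imwrite("pics/v4.png",np.hstack([cv2.resize(a,(400,300)),cv2.resize(b,(300,300),interpolation=cv2.INTER_CUBIC)]))
print(bot.current_contact_force(),bot.current_ee_pos(),bot.current_clock())
E
```

```text
[-0.13471441  0.28733776  0.06890432]
35.692318048827666 [-0.62087546  1.31465057  1.56033232] [0.45108133 0.12277763 0.02410076]
35.87418926174795 [-0.16630447 -0.4454552  -0.30003925] 20.3917
[324 294]
[ 0.33953821 -0.07606724 -1.71993119] [ 0.53804377 -0.21442355  0.14602976] 22.5167
```

View pics/v4.png

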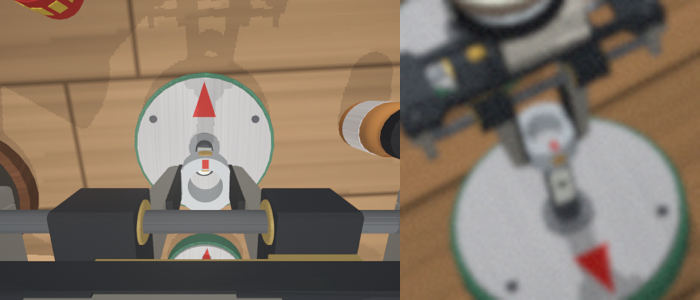

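The collar is held level (36 mm grip) above the spindle, its dash at wrist px (328,262) on the arrow side. The scene view shows the spot on the flat. I'll lower it with a force watch.

```bash
python3 - <<'E'
from workcell import bot
from h import *
C=[.5375,-.2141]
f0=np.array(bot.current_contact_force())
for z in np.r_[.130,.124,.120:.0865:-.003,.087]:
    bot.line_to([*C,z],max_speed=.04)
    f=np.array(bot.current_contact_force())-f0;print(round(z,3),f.round(1),np.round(bot.current_ee_pos(),4))
    if abs(f[2])>8 or np.hypot(*f[:2])>12: print("STOP");break
print(bot.current_clock())
E
```

```text
0.13 [0.5 0.6 1.2] [ 0.5373 -0.214   0.1296]
0.124 [-1.1 -0.7  0.3] [ 0.5373 -0.2139  0.1236]
0.12 [0.3 0.4 0.3] [ 0.5373 -0.214   0.1196]
0.117 [-0.   1.1  0.3] [ 0.5373 -0.214   0.1167]
0.114 [-0.1 -0.2  0. ] [ 0.5373 -0.214   0.1137]
0.111 [-0.3 -0.9  0.5] [ 0.5373 -0.214   0.1107]
0.108 [-0.  -0.1 -0. ] [ 0.5373 -0.214   0.1077]
0.105 [ 0.2 -0.4 -0.4] [ 0.5373 -0.214   0.1047]
0.102 [-0.4 -0.6  0. ] [ 0.5373 -0.214   0.1017]
0.099 [ 0.   0.  -0.8] [ 0.5373 -0.214   0.0987]
0.096 [ 0.1 -0.1  0.4] [ 0.5373 -0.214   0.0957]
0.093 [-0.3 -0.5 -0.1] [ 0.5373 -0.214   0.0927]
0.09 [-1.3 -0.4  1.1] [ 0.5373 -0.214   0.0897]
0.087 [-1.   0.3  0. ] [ 0.5373 -0.214   0.0867]
0.087 [-0.2  0.2  1.1] [ 0.5376 -0.2142  0.0871]
26.5917
```

It went down without touching. Now I'll press the screw on the flat, moving against the arrow direction.

```bash
python3 - <<'E'
from workcell import bot
from h import *
C=np.array([.5375,-.2141]);n=np.array([np.cos(.05),-np.sin(.05)])
f0=np.array(bot.current_contact_force())
for d in np.arange(.0006,.007,.0006):
    bot.line_to([*(C-d*n),.087],max_speed=.02);bot.hold(.15)
    f=np.mean([bot.current_contact_force() for _ in range(1)],0)-f0
    print(round(d,4),f.round(1),np.round(bot.current_ee_pos(),4))
    if f[0]>9: break
bot.hold(.5);print(bot.current_contact_force(),bot.current_grip_force(),bot.current_opening()*92)
ims=[]
for nm,X in(("wrist",[*C,.107]),("scene",[*C,.095]),("top",[*C,.1])):
    c=bot.read_camera(nm);q=proj(c,[X])[0].astype(int);s=60 if nm=="wrist" else 35
    q=np.clip(q,s,[640-s,480-s]);ims.append(cv2.resize(c["pixels"][q[1]-s:q[1]+s,q[0]-s:q[0]+s],(260,260),interpolation=cv2.INTER_CUBIC))
cv2.imwrite("pics/v5.png",np.hstack(ims));print(bot.current_clock())
E
```

```text
0.0006 [-0.5 -0.3 -0.5] [ 0.5369 -0.2141  0.087 ]
0.0012 [ 0.2  0.5 -0.9] [ 0.5363 -0.214   0.087 ]
0.0018 [ 2.4 -0.1 -1.6] [ 0.536  -0.214   0.0871]
0.0024 [ 5.6 -0.2 -3.5] [ 0.5359 -0.214   0.0871]
0.003 [ 7.9 -0.  -3.7] [ 0.5358 -0.214   0.0871]
0.0036 [ 8.9 -0.4 -6.5] [ 0.5358 -0.214   0.0872]
0.0042 [11.6 -0.8 -7.3] [ 0.5357 -0.2141  0.0872]
[10.78345039  0.09949211 -8.48748744] 39.99998331069946 35.39905189869268
30.0417
```

View pics/v5.png

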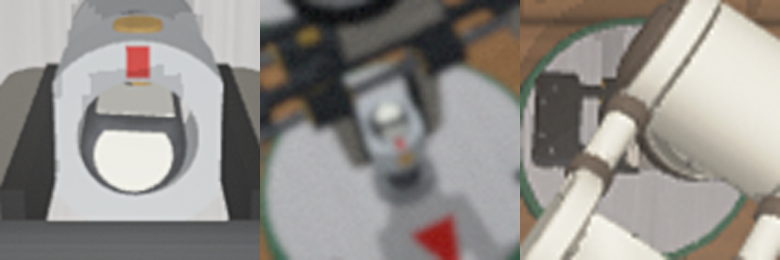

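The wrist view shows the collar around the spindle, with the dash and screw at (137,62) on the flat's side. The screw first touched after about 1.5 mm, as expected, and now presses with about 11 N while the fingers hold the collar with 40 N. Handing in.

```bash
python3 -c "
from workcell import bot
print(bot.job_done())"
```

```text
the job is handed in; nothing more can be done
None
```

I handed the job in with the spindle's flat turned to the red arrow and the collar held level on it, the screw tip pressing at about 11 N at the dark spot's height; the call returned no verdict.

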